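Tip a washed sample board up into a drain stand

TASK

The washed teal board lies flat on the drain stand, its near edge sticking out over the front: slide it back squarely, then tip it up by that edge so that its far edge drops fully into the channel and it leans back on the two sloped bars, left standing there on its own. Do not shove the stand along the bench, and leave the bottle, jar and tip box alone.

Things in the scene. Friction and masses are not known exactly. Their poses are not given: they have to be found in the camera images.
- stand: Loose white steel drain stand, 2.6 kg, foot plate 250 x 230 x 10 mm, 226 mm high. Origin on the bench under the front lip of its channel, mid-width; +x to its back (away from the robot), y along the channel, z up. The foot plate runs from x = -105 to 145 mm. Pushed level with 12 to 20 N or more it slides along the bench.
- landing_front (a point): Mid-point of the landing's front top edge, 115 mm before the stand's origin and 85 mm up; axes as the stand's. The landing is a flat bare-steel plate, 10 mm thick, 220 mm wide, reaching 115 mm back to the channel. Under it are only the foot plate and two 10 mm side panels at y = -95 and +95 mm, from 10 mm behind this edge.
- channel (a point): Middle of the channel's floor, 75 mm above the bench; axes as the stand's. The channel is 24 mm wide along x (12 mm before and behind this point), 10 mm deeper than the landing in front of it, 220 mm long, open at both ends. From its back edge rise two flat bars, 16 mm wide, 150 mm long, at y = -45 and +45 mm, reclined 20 degrees from vertical towards +x.
- board_center (a point): Centre of a loose stiff teal board 190 x 150 x 12 mm, about 0.32 kg, at first flat on the landing, askew. x: along its 190 mm to the far edge; y: along its width; z: out of its top face. Pushed home to the bars it sticks out about 47 mm before the landing. Tipped up by the near edge, its top face leans on the bars and z points 20 degrees below level to the stand's +x.
- foot_left (a point): Left (+y) end of the board's far lower edge, 95 mm along x, +75 mm along y and -6 mm along z from the board's centre. When seated in the channel it is 75 to 80 mm above the bench.
- foot_right (a point): Right (-y) end of the same far lower edge, 95 mm along x, -75 mm along y and -6 mm along z from the board's centre.
- amber_bottle: Bystander: amber glass bottle with black cap, 72 mm across, 170 mm high, upright; origin at the centre of its underside.
- white_jar: Bystander: white jar with yellow cap, 70 mm across, 90 mm high; origin at the centre of its underside.
- tip_box: Bystander: blue box of pipette tips with clear lid, 85 x 120 x 62 mm; origin at the centre of its underside.
Not all that is in view belongs to the job. Leave any orange or yellow look-alike of the part that bears board_center alone.

How it is judged:
By the outcome, as a careful person would: the job done as asked, in the order asked, and still so for the second after the job is handed in, with the robot touching nothing.
It also fails if it takes over 58 s, if anything falls off the work surface, if the arm or the gripper's body presses on something with over 40 N, if the wrist force passes 120 N, or if a joint passes its speed limit or range.

ROBOT

A 6-joint arm with a two-finger parallel gripper is mounted at the origin on the work surface. World frame = base frame: x ahead of the robot, y to its left, z up, the work surface at z = 0. Lengths are in mm, angles in rad, forces in N, time in s.
With the tool pointing down it reaches from about 400 to 925 mm from the base axis. Payload 12.5 kg.
Tool frame: the origin (TCP) lies between the finger pads; the fingertips stand 11 mm ahead of it and the grasp point (between the pads) lies 8 mm behind it (env.tip_extent is the distance from the TCP to the fingertips, in mm); x points along the fingers, z is the direction in which the jaws open and shut, and the axes are right-handed (so a half turn about x gives the same grasp; the last joint's range is limited). The gripper opens to 95 mm and grips with 3 to 60 N. Pads are 20 mm wide; open, the fingers measure 119 mm over their backs; the gripper's body (75 mm by 180 mm) begins 59 mm behind the grasp point.
Start: joints at [1.099, 0.491, 1.559, -0, 1.092, -0.106], TCP at [223.545, 583.674, 202.261] pointing down, gripper open.
Joint ranges: [-3.1, 3.1], [-0.84, 2.19], [0.05, 2.79], [-1.13, 4.28], [0.06, 2.93], [-2.69, 2.69]. Speed limits (rad/s): [2.22, 2.22, 2.79, 3.14, 3.14, 3.14].

INTERFACE

Orientations are given as [roll, pitch, yaw] about the fixed x, y, z axes, in that order (R = Rz(yaw) Ry(pitch) Rx(roll)).
In Python, from cell import status, imaging, env gives the robot as it stands. The module is installed in compiled form; this text tells all that it offers.
- The arm moves only by the tool apply_moves, never from a script. Its argument "increments" is a list of rows, each a list of 5 numbers: the closure, from 0 (fully open) to 1 (shut), then the shift along the tool's x, y, z in mm, then the turn about the tool's x in degrees. A call has 1 to 10 rows; each row shifts and turns the commanded pose from where the row before left it, along the tool's axes as they then stand; what a row does not reach is not made up. A row lasts 1/10 s, in which the tool goes at most 50 mm and 8.59 degrees, less where a joint would pass 70% of its speed; a pose out of reach is approached as far as the arm can. A call with a gripper value outside its range is refused whole. The fingers move at their own pace and stop on an object; the grip force is fixed at half the most. Time passes only in rows, so rows that do not move let the fingers close. It gives the time, the measured TCP pose, the force and the opening at its end, in the units of the state.
- status.state(): the state, without advancing time (a new reading comes with each control period).
- imaging.read_camera(name): name is "scene" or "top"; returns a dict with "pixels" (400x640x3 uint8, red, green, blue), "fovy" (degrees; the focal length in pixels is half the picture's height over the tangent of half this angle, whatever the lens; pixels are square), "cx", "cy" (the principal point, pixels), "R" (3x3) and "t" (3): a world point X has camera coordinates R X + t. Camera axes: x right, y down, z forward; pixel columns grow to the right and rows downward; lengths in mm; the calibration is good to about 2 mm. A picture is of the moment at which its call begins. There is no depth.
- env.job_done(): hands the job in, once; it reports no verdict.
The state is a dict: "t": time; "joints": joint angles; "qvel": joint speeds; "tau": joint torques, N m; "eef_pos": TCP position; "tcp_rot": TCP orientation; "ft_force": force on the tool from outside, world axes, zero at the start; "moment": the same for the moment, N m; "opening": opening from 0.0 (shut) to 1.0 (fully open).
Only numpy, scipy, OpenCV 4.12 (cv2) and the standard library are available. Lean on these libraries where they do the work, as an engineer would, in place of code of your own. Each camera call takes 0.05 s, during which the arm holds its last target. There are 200 camera calls.

## Working session

There is one attempt and no reset: what is moved stays moved. The work goes in short steps, Python scripts to look and compute and a tool call to move; the robot and the scene stay as the last step left them, time stands still between calls to the robot, and variables do not carry over. Pictures are saved under pics/ and viewed, about 8 in all and at most 12, crops included, and the job is handed in when it is done.

Besides the shell and the picture viewer there is one more tool, called after "Request:" by a JSON object that holds its "name" and its "arguments". apply_moves: Moves the arm, as the interface text tells. Its arguments: {"type":"object","properties":{"increments":{"type":"array"}},"required":["increments"]}

```bash
mkdir -p pics
cat > h.py <<'E'
import numpy as np,cv2
from cell import status,imaging,env
def cap(n,f=None):
    d=imaging.read_camera(n)
    if f: cv2.imwrite('pics/'+f,d['pixels'][:,:,::-1])
    return d
def ray(d,uv,z):
    f=200/np.tan(np.radians(d['fovy'])/2);R=np.array(d['R']);t=np.array(d['t'])
    uv=np.atleast_2d(uv).astype(float)
    c=-R.T@t
    v=np.c_[(uv[:,0]-d['cx'])/f,(uv[:,1]-d['cy'])/f,np.ones(len(uv))]@R
    return c+v*((z-c[2])/v[:,2])[:,None]
def proj(d,X):
    f=200/np.tan(np.radians(d['fovy'])/2);p=np.atleast_2d(X)@np.array(d['R']).T+np.array(d['t'])
    return np.c_[f*p[:,0]/p[:,2]+d['cx'],f*p[:,1]/p[:,2]+d['cy']]
E
python3 - <<'E'
from h import *
a=cap('scene','s0.png');b=cap('top','t0.png')
for d in(a,b):print(d['fovy'],d['cx'],d['cy'],(-np.array(d['R']).T@d['t']).round(),np.round(d['R'],2).tolist())
s=status.state();print({k:np.round(v,3).tolist() for k,v in s.items()},env.tip_extent)
im=np.vstack
E
```

```text
42.56686969989376 317.55356763356406 205.38336099529917 [1393. -810. 1300.] [[0.69, 0.73, 0.01], [0.53, -0.49, -0.69], [-0.5, 0.48, -0.72]]
46.13638485931482 319.43029354167174 199.2081630475851 [ 411.  -22. 1300.] [[-0.01, -1.0, -0.02], [-0.99, 0.01, -0.11], [0.11, 0.02, -0.99]]
{'t': 0.1, 'joints': [1.099, 0.491, 1.559, 0.0, 1.092, -0.106], 'qvel': [0.001, -0.001, -0.001, -0.0, 0.002, -0.001], 'tau': [0.003, -61.363, -25.861, 0.069, 0.047, -0.0], 'eef_pos': [223.422, 583.453, 201.714], 'tcp_rot': [3.016, 1.57, -2.062], 'ft_force': [-0.296, -0.411, 0.263], 'moment': [0.022, 0.043, 0.027], 'opening': 1.001} 11.0
```

View pics/s0.png

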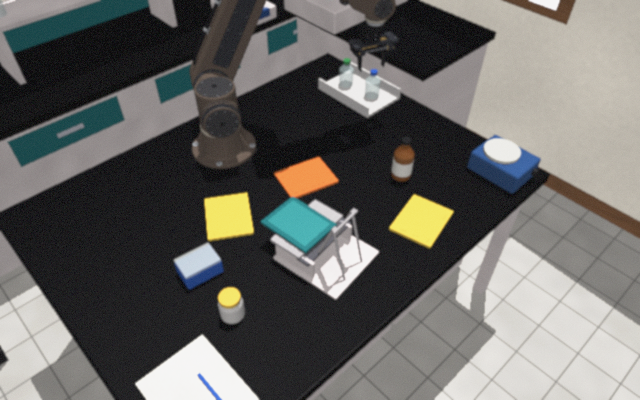

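View pics/t0.png

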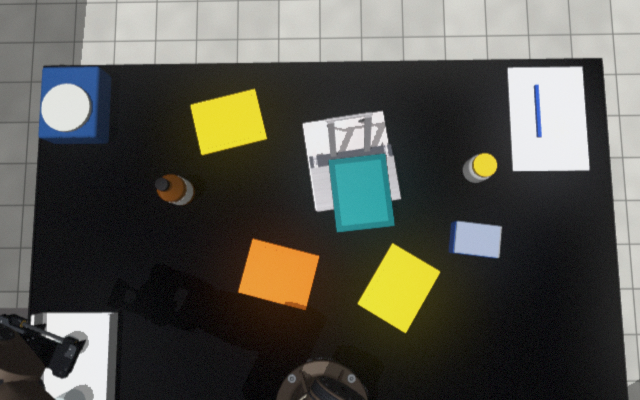

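Top view: teal board about (362,192) on the stand, bars at (333–368,120–150), jar (481,166), tip box (476,239), bottle (175,189). The yellow and orange sheets are decoys. Now I'll measure the foot plate and board.

```bash
cat >> h.py <<'E'
def hull(d,m):
    n,l,s,c=cv2.connectedComponentsWithStats(m.astype(np.uint8));k=1+np.argmax(s[1:,4])
    ct=np.vstack(cv2.findContours((l==k).astype(np.uint8),cv2.RETR_EXTERNAL,cv2.CHAIN_APPROX_NONE)[0])
    return cv2.convexHull(ct)[:,0,:],s[k,4]
def teal(d):
    p=d['pixels'].astype(int);return (p[...,1]-p[...,0]>35)&(p[...,2]-p[...,0]>35)&(p[...,1]>p[...,2]-25)
def rect(P): # metric min area rect
    return cv2.minAreaRect(P[:,:2].astype(np.float32))
E
python3 - <<'E'
from h import *
for n in('top','scene'):
    d=cap(n);m=teal(d);m[:60]=0;h=hull(d,m)
    if n=='scene':
        m[:150]=0;h=hull(d,m)
    print(n,h[1],rect(ray(d,h[0],97)), cv2.approxPolyDP(h[0],6,True)[:,0].tolist())
    q=cv2.approxPolyDP(h[0],6,True)[:,0];print(ray(d,q,97).round(1).tolist())
    if n=='top':
        g=d['pixels'].astype(int);w=(g.min(2)>95)&(g.max(2)-g.min(2)<35);w[:100]=0;w[225:]=0;w[:,:290]=0;w[:,410:]=0
        h=hull(d,w|m); q=cv2.approxPolyDP(h[0],4,True)[:,0];print(q.tolist());print(ray(d,q,10).round(1).tolist())
        cv2.imwrite('pics/c0.png',cv2.resize(d['pixels'][90:250,280:430,::-1],None,fx=3.7,fy=3.7,interpolation=2))
    else: cv2.imwrite('pics/c1.png',cv2.resize(d['pixels'][185:305,250:390,::-1],None,fx=5,fy=5,interpolation=2))
E
```

```text
top 4242 ((561.9204711914062, -105.46525573730469), (189.98782348632812, 149.92005920410156), 6.142629623413086) [[384, 154], [394, 225], [337, 231], [329, 160]]
[[661.5, -167.3, 97.0], [476.8, -189.0, 97.0], [462.5, -43.4, 97.0], [647.0, -24.3, 97.0]]
[[382, 111], [400, 194], [394, 225], [337, 231], [314, 207], [302, 124]]
[[802.8, -174.7, 10.0], [567.0, -219.5, 10.0], [481.6, -201.1, 10.0], [466.2, -44.9, 10.0], [532.7, 17.9, 10.0], [767.8, 50.8, 10.0]]
scene 2209 ((566.4840698242188, -107.98619842529297), (195.95396423339844, 157.07652282714844), 6.941789627075195) [[288, 198], [335, 223], [305, 252], [261, 223]]
[[463.1, -60.9, 97.0], [647.5, -25.2, 97.0], [669.3, -172.6, 97.0], [488.8, -195.5, 97.0]]
```

View pics/c0.png

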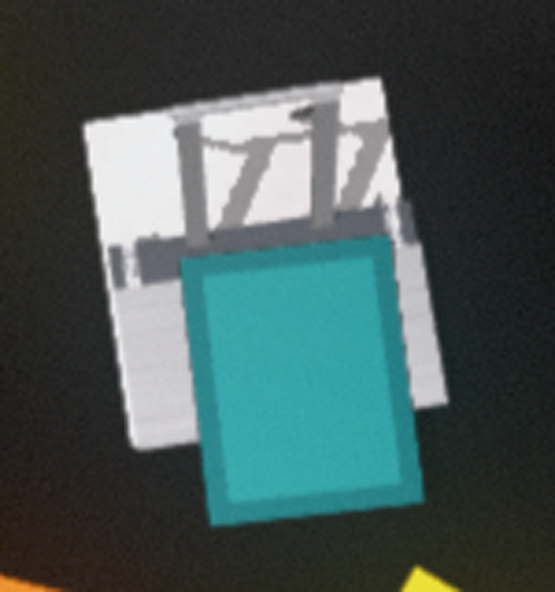

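View pics/c1.png

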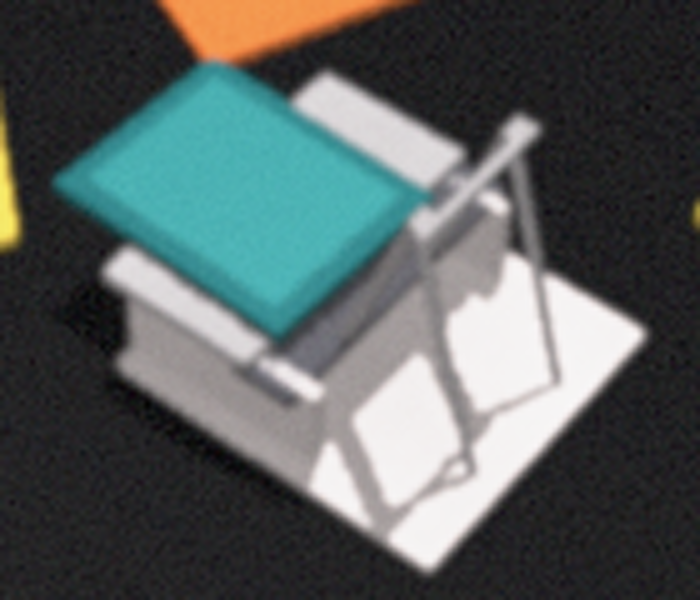

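Run:
```python
from h import *
d=cap('top');e=cap('scene')
A=ray(d,[[280+133/3.7,90+449/3.7],[280+447/3.7,90+404/3.7]],85);print('front corners',A.round(1),np.linalg.norm(A[0]-A[1]))
B=ray(d,[[302,124],[382,111]],10);y=B[0]-B[1];print(np.linalg.norm(y))
psi=np.arctan2(-y[0],y[1]);
y2=A[0]-A[1];print('psi deg',np.degrees([psi,np.arctan2(-y2[0],y2[1])]))
ex=np.array([np.cos(psi),np.sin(psi)]);print('O',B.mean(0)[:2]-145*ex,A.mean(0)[:2]+115*ex)
# scene: foot plate back corners (crop 5x, off 250,185)
C=ray(e,[[250+430/5,185+572/5],[250+648/5,185+332/5]],10);print('scene back',C.round(1))
O=B.mean(0)[:2]-145*ex
Y=np.array([-ex[1],ex[0]])
S=lambda x,y,z:np.r_[O+x*ex+y*Y,z]
bt=[S(75,45,226),S(75,-45,226),S(0,110,85),S(0,-110,85)]
print(((proj(d,bt)-[280,90])*3.7).round(),((proj(e,bt)-[250,185])*5).round())
s=status.state();print(s['eef_pos'],s['tcp_rot'],s['t'])
from scipy.spatial.transform import Rotation as Ro
print(Ro.from_euler('xyz',s['tcp_rot']).as_matrix().round(3))
```

```text
front corners [[ 514.3   10.6   85. ]
 [ 544.3 -209.8   85. ]] 222.4553740082043
228.20586752120195
psi deg [8.82116629 7.76809484]
O [641.98956856 -84.23173906] [642.94283009 -81.99011122]
scene back [[ 812.4 -180.    10. ]
 [ 778.6   50.3   10. ]]
[[187. 123.]
 [327. 100.]
 [113. 293.]
 [419. 244.]] [[502. 102.]
 [410. 193.]
 [455. 144.]
 [238. 356.]]
[223.47402519 583.60286328 202.04027026] [ 2.9283709   1.57044383 -2.14978299] 0.3
[[-0.    -0.934  0.358]
 [-0.     0.358  0.934]
 [-1.     0.    -0.   ]]
```

Request:
{"name": "apply_moves", "arguments": {"increments": [[0,-4,-35.5,-31,0],[0,-4,-35.5,-31,0],[0,-4,-35.5,-31,0],[0,-4,-35.5,-31,0],[0,0,-35.5,-31,0],[0,0,-35.5,-31,0],[0,0,-35.5,-31,0],[0,0,-35.5,-31,0]]}}

```text
t: 1.1
eef_pos: [400.6, 248.8, 218.4]
tcp_rot: [-0.673, 1.57, 0.532]
ft_force: [0.9, 0.6, -0.2]
opening: 0.996
```

Request:
{"name": "apply_moves", "arguments": {"increments": [[0,0,-21,-42,0],[0,0,-21,-42,0],[0,0,-21,-42,0],[0,0,-21,-42,0],[0,0,-21,-42,0],[0,0,-21,-42,0],[0,0,-21,-42,0],[0,0,-20,-41,0]]}}

```text
t: 1.9
eef_pos: [436.0, -124.2, 218.4]
tcp_rot: [-1.398, 1.57, -0.193]
ft_force: [1.2, 0.1, 0.8]
opening: 1.002
```

Request:
{"name": "apply_moves", "arguments": {"increments": [[0,0,0,0,-7.35],[0,0,0,0,-7.35],[0,0,0,0,-7.35],[0,0,0,0,-7.35],[0,0,0,0,0],[0,0,0,0,0]]}}

```text
t: 2.5
eef_pos: [436.2, -122.0, 218.3]
tcp_rot: [-1.239, 1.571, 0.475]
ft_force: [0.2, 0.4, 0.3]
opening: 0.998
```

Request:
{"name": "apply_moves", "arguments": {"increments": [[0,28,0,0,0],[0,28,0,0,0],[0,28,0,0,0],[0,28,0,0,0],[0,28,0,0,0],[0,0,0,0,0]]}}

```text
t: 3.1
eef_pos: [434.9, -121.5, 75.9]
tcp_rot: [0.987, 1.566, 2.702]
ft_force: [-0.5, -0.2, 0.8]
opening: 0.999
```

```bash
cat >> h.py <<'E'
from scipy.spatial.transform import Rotation as Ro
def rep():
    s=status.state();M=Ro.from_euler('xyz',s['tcp_rot']).as_matrix()
    print('t',round(s['t'],2),'p',s['eef_pos'].round(1) if hasattr(s['eef_pos'],'round') else s['eef_pos'],'jaw',np.degrees(np.arctan2(M[1,2],M[0,2])).round(2),'F',np.round(s['ft_force'],1))
    O=np.array([644,-83.]);a=np.radians(8.4);r=np.array(s['eef_pos'])[:2]-O
    print('tcp stand xy',(r@[np.cos(a),np.sin(a)]).round(1),(r@[-np.sin(a),np.cos(a)]).round(1))
    return s
def crops(n):
    a=cap('top');b=cap('scene')
    A=cv2.resize(a['pixels'][90:290,280:430,::-1],None,fx=2.6,fy=2.6,interpolation=2)
    B=cv2.resize(b['pixels'][155:305,235:390,::-1],None,fx=2.6*1.333,fy=2.6*1.333,interpolation=2)[:520,:400]
    B=cv2.resize(b['pixels'][155:305,250:365,::-1],(399,520),interpolation=2)
    cv2.imwrite('pics/'+n,np.hstack([A,B]));return a,b
E
python3 - <<'E'
from h import *
rep();crops('d1.png')
E
```

```text
t 3.1 p [ 434.9 -121.5   75.9] jaw 98.28 F [-0.5 -0.2  0.8]
tcp stand xy -212.5 -7.5
```

View pics/d1.png

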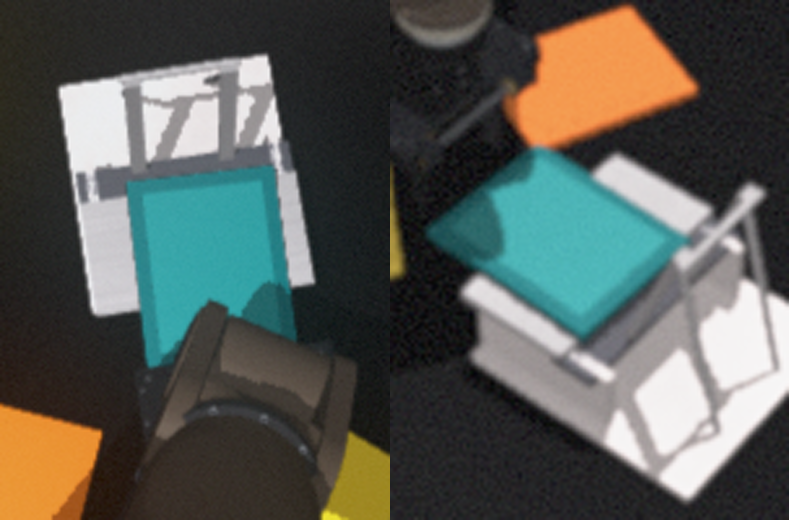

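The gripper is in front of the near edge and the board hasn't moved (near edge at crop row ~365). Now I'll advance slowly and watch the force.

Request:
{"name": "apply_moves", "arguments": {"increments": [[0,0,-5,0,0],[0,0,-5,0,0],[0,0,-5,0,0],[0,0,-3,0,0],[0,0,-2,0,0],[0,0,-2,0,0]]}}

```text
t: 3.8
eef_pos: [457.9, -118.8, 78.3]
tcp_rot: [1.148, 1.57, 2.866]
ft_force: [-1.3, -1.7, 1.7]
opening: 0.998
```

Request:
{"name": "apply_moves", "arguments": {"increments": [[0,0,-2,0,0],[0,0,-2,0,0],[0,0,-2,0,0],[0,0,-2,0,0],[0,0,0,0,0]]}}

```text
t: 4.3
eef_pos: [466.1, -117.6, 78.2]
tcp_rot: [-1.337, 1.57, 0.381]
ft_force: [-0.9, 0.4, -0.1]
opening: 0.999
```

Request:
{"name": "apply_moves", "arguments": {"increments": [[0,0,-1.5,0,0],[0,0,-1.5,0,0],[0,0,-1.5,0,0],[0,0,0,0,0]]}}

```text
t: 4.7
eef_pos: [470.6, -117.0, 78.2]
tcp_rot: [-1.712, 1.57, 0.006]
ft_force: [-0.5, -0.3, 0.8]
opening: 1.003
```

```bash
cat >> h.py <<'E'
def far(d): # far edge line of flat board in stand frame from top view
    m=teal(d);m[:60]=0;h,_=hull(d,m);P=ray(d,h,97)[:,:2]
    a=np.radians(8.4);Q=(P-[644,-83])@np.array([[np.cos(a),-np.sin(a)],[np.sin(a),np.cos(a)]])
    k=Q[Q[:,0]>Q[:,0].max()-12];L=k[np.argmax(k[:,1])];R=k[np.argmin(k[:,1])]
    print('far L',L.round(1),'R',R.round(1),'yaw',np.degrees(np.arctan2(-(L-R)[0],(L-R)[1])).round(2))
E
python3 - <<'E'
from h import *
rep();far(cap('top'))
E
```

```text
t 4.7 p [ 470.6 -117.    78.2] jaw 98.45 F [-0.5 -0.3  0.8]
tcp stand xy -176.5 -8.3
far L [23.6 66.3] R [ 19.2 -80.5] yaw -1.71
```

Request:
{"name": "apply_moves", "arguments": {"increments": [[0,0,-1,0,0],[0,0,-1,0,0],[0,0,-1,0,0],[0,0,0,0,0]]}}

```text
t: 5.15
eef_pos: [473.4, -116.6, 78.2]
tcp_rot: [-1.708, 1.571, 0.011]
ft_force: [-1.3, -0.0, 0.0]
opening: 1.002
```

Run:
```python
from h import *
rep();far(cap('top'))
```

```text
t 5.15 p [ 473.4 -116.6   78.2] jaw 98.44 F [-1.3 -0.   0. ]
tcp stand xy -173.6 -8.3
far L [26.2 65.8] R [ 19.2 -80.5] yaw -2.74
```

Request:
{"name": "apply_moves", "arguments": {"increments": [[0,0,-1,0,0],[0,0,-1,0,0],[0,0,-1,0,0],[0,0,0,0,0]]}}

```text
t: 5.6
eef_pos: [474.3, -116.1, 78.1]
tcp_rot: [1.255, 1.567, 2.973]
ft_force: [-12.3, -4.0, 6.9]
opening: 1.003
```

Request:
{"name": "apply_moves", "arguments": {"increments": [[0,0,-1,0,0],[0,0,-1,0,0],[0,0,0,0,0]]}}

```text
t: 5.9
eef_pos: [474.5, -115.8, 78.0]
tcp_rot: [1.284, 1.563, 3.003]
ft_force: [-22.2, -9.1, 12.9]
opening: 1.003
```

Run:
```python
from h import *
rep();far(cap('top'))
```

```text
t 5.9 p [ 474.5 -115.8   78. ] jaw 98.46 F [-22.2  -9.1  12.9]
tcp stand xy -172.5 -7.7
far L [26.2 65.8] R [ 19.2 -80.5] yaw -2.74
```

Pushed to 22 N, which is too much. The TCP hardly moved, so the stand held. I'll back off at once.

Request:
{"name": "apply_moves", "arguments": {"increments": [[0,0,3,0,0],[0,0,0,0,0]]}}

```text
t: 6.15
eef_pos: [474.2, -116.2, 78.1]
tcp_rot: [1.142, 1.569, 2.86]
ft_force: [-8.1, -1.6, 3.5]
opening: 0.999
```

Run:
```python
from h import *
rep()
d=cap('top');far(d)
p=d['pixels'];import cv2
cv2.imwrite('pics/e1.png',cv2.resize(p[95:245,285:415,::-1],None,fx=4,fy=4,interpolation=2))
```

```text
t 6.15 p [ 474.2 -116.2   78.1] jaw 98.43 F [-8.1 -1.6  3.5]
tcp stand xy -172.9 -8.0
far L [26.2 65.8] R [ 19.2 -80.5] yaw -2.74
```

View pics/e1.png

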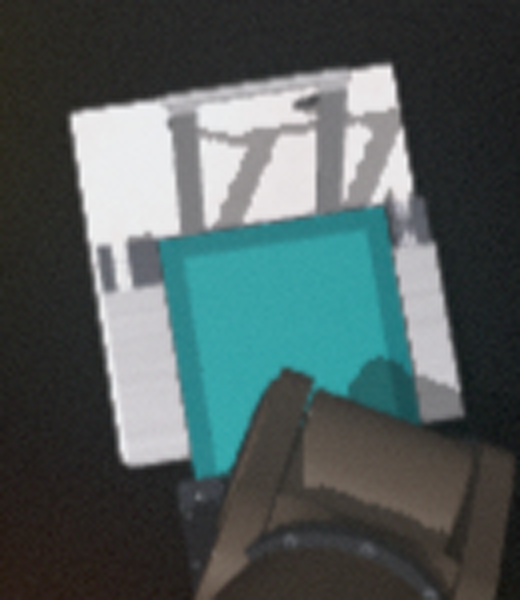

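Board is squared: its far edge slopes 8.1° and the stand's back edge 8.2°, with the back corners where they were. Next is lifting by friction at the near edge.

Request:
{"name": "apply_moves", "arguments": {"increments": [[0,-1.5,0,0,0],[0,-1.5,0,0,0],[0,-1.5,0,0,0],[0,-1.5,0,0,0],[0,0,0,0,0]]}}

```text
t: 6.7
eef_pos: [474.4, -116.1, 84.0]
tcp_rot: [1.091, 1.569, 2.809]
ft_force: [-5.4, -1.3, -1.1]
opening: 1.002
```

```bash
cat >> h.py <<'E'
def side(n): # scene crop
    b=cap('scene');cv2.imwrite('pics/'+n,cv2.resize(b['pixels'][145:305,235:385,::-1],None,fx=3.7,fy=3.7,interpolation=2))
E
python3 - <<'E'
from h import *
rep();side('f1.png')
E
```

```text
t 6.7 p [ 474.4 -116.1   84. ] jaw 98.43 F [-5.4 -1.3 -1.1]
tcp stand xy -172.6 -7.9
```

View pics/f1.png

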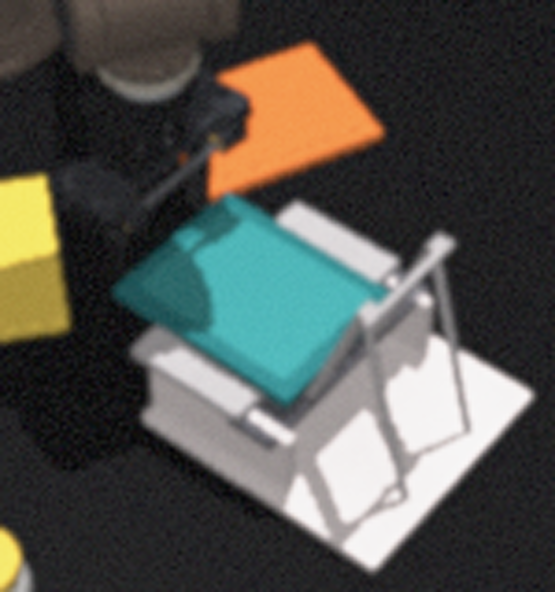

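Request:
{"name": "apply_moves", "arguments": {"increments": [[0,-2,0,0,0],[0,-2,0,0,0],[0,-2,0,0,0],[0,-2,0,0,0],[0,-2,0,0,0],[0,-2,0,0,0],[0,0,0,0,0]]}}

```text
t: 7.45
eef_pos: [475.6, -116.3, 96.6]
tcp_rot: [-1.917, 1.57, -0.199]
ft_force: [-2.5, -0.1, -1.0]
opening: 1.0
```

Run:
```python
from h import *
rep();side('f2.png')
```

```text
t 7.45 p [ 475.6 -116.3   96.6] jaw 98.45 F [-2.5 -0.1 -1. ]
tcp stand xy -171.5 -8.3
```

View pics/f2.png

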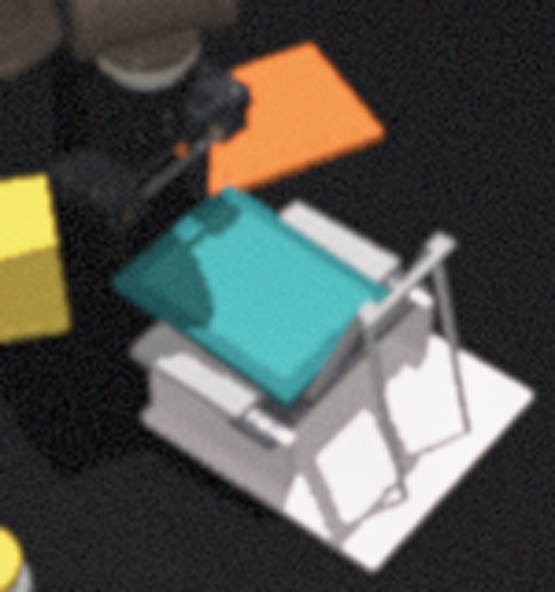

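Board is lifting: its left near corner moved from row 295 to 283, with the far edge still on the bars. I'll follow the arc about the far edge and feed forward.

Request:
{"name": "apply_moves", "arguments": {"increments": [[0,0,-0.5,0,0],[0,-2,-0.25,0,0],[0,-2,-0.25,0,0],[0,-2,-0.3,0,0],[0,-2,-0.3,0,0],[0,-2,-0.3,0,0],[0,-2,-0.3,0,0],[0,0,0,0,0]]}}

```text
t: 8.3
eef_pos: [477.6, -116.0, 108.5]
tcp_rot: [-1.879, 1.57, -0.161]
ft_force: [-3.6, -0.5, -1.5]
opening: 0.996
```

```bash
cat >> h.py <<'E'
def tl():
    d=cap('scene');m=teal(d);m[:145]=0;m[:,:230]=0;h,_=hull(d,m)
    print('scene teal quad',cv2.approxPolyDP(h,4,True)[:,0].tolist())
    f=200/np.tan(np.radians(d['fovy'])/2);return d
E
python3 - <<'E'
from h import *
rep();tl()
E
```

```text
t 8.3 p [ 477.6 -116.   108.5] jaw 98.44 F [-3.6 -0.5 -1.5]
tcp stand xy -169.5 -8.3
scene teal quad [[296, 194], [339, 223], [312, 254], [266, 220]]
```

Request:
{"name": "apply_moves", "arguments": {"increments": [[0,-2,-0.4,0,0],[0,-2,-0.4,0,0],[0,-2,-0.4,0,0],[0,-2,-0.4,0,0],[0,-2,-0.5,0,0],[0,-2,-0.5,0,0],[0,-2,-0.5,0,0],[0,0,0,0,0]]}}

```text
t: 9.15
eef_pos: [480.7, -115.5, 122.5]
tcp_rot: [-1.898, 1.57, -0.18]
ft_force: [-3.0, 0.3, -0.2]
opening: 1.003
```

Run:
```python
from h import *
for i in range(3): s=rep();d=tl()
# predicted near lower corners for pivot at far lower corner
a=np.radians(8.4);ex=np.array([np.cos(a),np.sin(a)]);Y=np.array([-ex[1],ex[0]])
for xf,zf in((27.6,85),(26,78)):
  for th in(9,12,14,16):
    t=np.radians(th);X=[]
    for y in(66,-84):
        x=xf-190*np.cos(t)+12*np.sin(t);z=zf+190*np.sin(t)+12*np.cos(t);X.append(np.r_[[644,-83]+x*ex+y*Y,z])
    X+= [np.r_[[644,-83]+(xf+12*np.sin(t))*ex+y*Y,zf+12*np.cos(t)] for y in(66,-84)]
    print(xf,th,proj(d,X).round().tolist())
```

```text
t 9.15 p [ 480.7 -115.5  122.5] jaw 98.44 F [-3.   0.3 -0.2]
tcp stand xy -166.3 -8.3
scene teal quad [[297, 191], [339, 223], [312, 254], [266, 216]]
t 9.2 p [ 480.6 -115.5  122.3] jaw 98.44 F [-2.2 -0.4  0. ]
tcp stand xy -166.4 -8.3
scene teal quad [[297, 191], [339, 223], [312, 254], [267, 217]]
t 9.25 p [ 480.6 -115.5  122.3] jaw 98.44 F [-2.4 -0.9 -1.6]
tcp stand xy -166.4 -8.3
scene teal quad [[297, 191], [339, 223], [312, 254], [266, 216]]
27.6 9 [[295.0, 191.0], [264.0, 218.0], [341.0, 224.0], [311.0, 253.0]]
27.6 12 [[296.0, 189.0], [264.0, 216.0], [341.0, 224.0], [311.0, 253.0]]
27.6 14 [[296.0, 188.0], [265.0, 215.0], [342.0, 224.0], [312.0, 253.0]]
27.6 16 [[297.0, 187.0], [265.0, 214.0], [342.0, 224.0], [312.0, 253.0]]
26 9 [[295.0, 192.0], [264.0, 219.0], [341.0, 225.0], [311.0, 254.0]]
26 12 [[295.0, 191.0], [264.0, 217.0], [341.0, 225.0], [311.0, 255.0]]
26 14 [[296.0, 189.0], [265.0, 216.0], [341.0, 225.0], [311.0, 255.0]]
26 16 [[296.0, 188.0], [265.0, 215.0], [341.0, 225.0], [311.0, 255.0]]
```

Pixels agree with about 13° of tilt and no slip. Continuing.

Request:
{"name": "apply_moves", "arguments": {"increments": [[0,-2,-0.8,0,0],[0,-2,-0.6,0,0],[0,-2,-0.6,0,0],[0,-2,-0.6,0,0],[0,-2,-0.6,0,0],[0,-2,-0.6,0,0],[0,-2,-0.7,0,0],[0,0,0,0,0]]}}

```text
t: 10.1
eef_pos: [485.1, -114.8, 136.5]
tcp_rot: [-1.864, 1.57, -0.146]
ft_force: [-3.0, 0.2, -0.0]
opening: 0.998
```

Request:
{"name": "apply_moves", "arguments": {"increments": [[0,-2,-0.7,0,0],[0,-2,-0.7,0,0],[0,-2,-0.7,0,0],[0,-2,-0.7,0,0],[0,-2,-0.8,0,0],[0,-2,-0.8,0,0],[0,-2,-0.8,0,0],[0,0,0,0,0]]}}

```text
t: 10.9
eef_pos: [490.3, -114.1, 150.5]
tcp_rot: [-1.841, 1.57, -0.123]
ft_force: [-2.7, -0.1, -0.7]
opening: 0.999
```

Run:
```python
from h import *
for i in range(2): s=rep();d=tl()
side('g1.png')
```

```text
t 10.9 p [ 490.3 -114.1  150.5] jaw 98.44 F [-2.7 -0.1 -0.7]
tcp stand xy -156.6 -8.3
scene teal quad [[298, 188], [338, 224], [313, 254], [268, 212]]
t 10.95 p [ 490.2 -114.1  150.3] jaw 98.44 F [-1.9  0.1 -1.1]
tcp stand xy -156.7 -8.3
scene teal quad [[298, 188], [338, 224], [313, 254], [268, 212]]
```

View pics/g1.png

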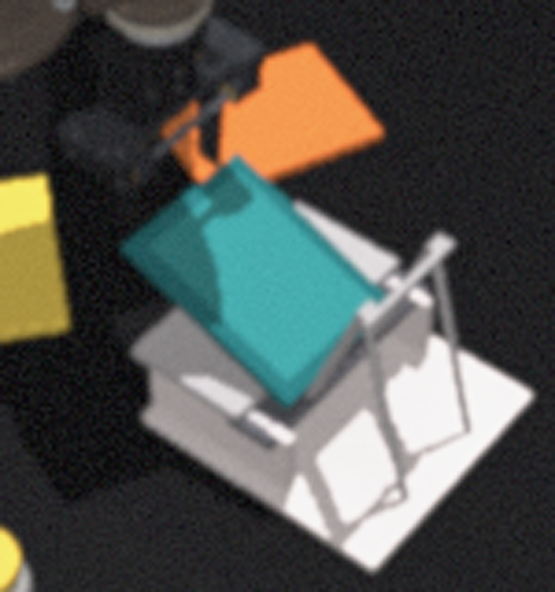

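About 20° of tilt, and the far edge is still at the bars. Continuing with lighter forward feed so the far edge can slide down into the channel.

Request:
{"name": "apply_moves", "arguments": {"increments": [[0,-2,-0.4,0,0],[0,-2,-0.4,0,0],[0,-2,-0.4,0,0],[0,-2,-0.4,0,0],[0,-2,-0.5,0,0],[0,-2,-0.5,0,0],[0,-1,-0.5,0,0],[0,0,0,0,0]]}}

```text
t: 11.85
eef_pos: [493.3, -113.6, 163.4]
tcp_rot: [-1.813, 1.57, -0.095]
ft_force: [-0.4, 0.1, -0.3]
opening: 0.998
```

Run:
```python
from h import *
for i in range(2): s=rep();d=tl()
```

```text
t 11.85 p [ 493.3 -113.6  163.4] jaw 98.44 F [-0.4  0.1 -0.3]
tcp stand xy -153.6 -8.3
scene teal quad [[294, 199], [339, 223], [312, 253], [265, 225]]
t 11.9 p [ 493.2 -113.6  163.3] jaw 98.44 F [-0.7  0.7  0.6]
tcp stand xy -153.7 -8.2
scene teal quad [[294, 199], [339, 223], [311, 254], [265, 225]]
```

The contact got too light and the board slipped back flat. The feed must follow the full arc. I'll retreat, go down and look again.

Request:
{"name": "apply_moves", "arguments": {"increments": [[0,0,15,0,0],[0,0,15,0,0],[0,0,5,0,0],[0,28,0,0,0],[0,28,0,0,0],[0,29,0,0,0],[0,0,0,0,0]]}}

```text
t: 12.65
eef_pos: [457.4, -118.3, 75.8]
tcp_rot: [1.009, 1.566, 2.727]
ft_force: [0.2, 0.1, 0.6]
opening: 1.003
```

Run:
```python
from h import *
rep();d=tl();side('g2.png')
b=cap('top');A=cv2.resize(b['pixels'][95:245,285:415,::-1],None,fx=3,fy=3,interpolation=2)
B=cv2.resize(d['pixels'][165:305,250:365,::-1],(370,450),interpolation=2);cv2.imwrite('pics/g3.png',np.hstack([A,B]))
```

```text
t 12.65 p [ 457.4 -118.3   75.8] jaw 98.43 F [0.2 0.1 0.6]
tcp stand xy -189.7 -7.6
scene teal quad [[294, 199], [339, 223], [311, 254], [265, 225]]
```

View pics/g3.png

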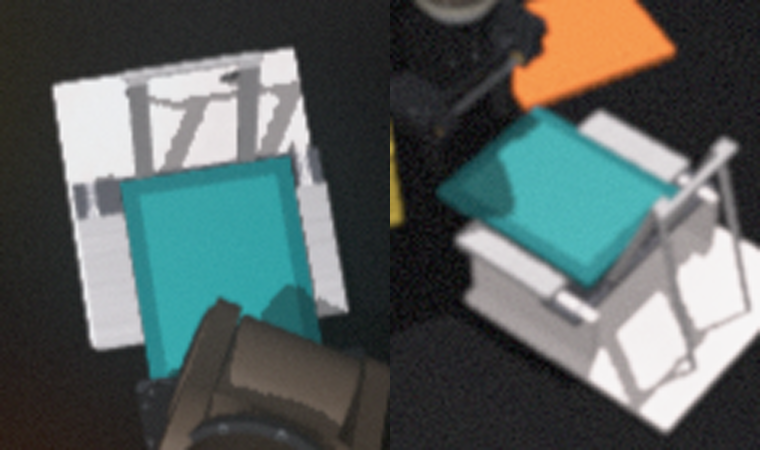

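Board is flat, square and home again: its far edge is parallel to the stand's back edge and the stand is unmoved. Second attempt: press to about 8 N, then follow the full arc.

Request:
{"name": "apply_moves", "arguments": {"increments": [[0,0,-6,0,0],[0,0,-5,0,0],[0,0,-3,0,0],[0,0,-1,0,0],[0,0,-1,0,0],[0,0,0,0,0]]}}

```text
t: 13.4
eef_pos: [474.0, -116.3, 78.3]
tcp_rot: [1.02, 1.57, 2.738]
ft_force: [-4.2, -0.1, 3.2]
opening: 1.002
```

Request:
{"name": "apply_moves", "arguments": {"increments": [[0,0,-0.6,0,0],[0,-2,0,0,0],[0,-2,-0.1,0,0],[0,-2,-0.1,0,0],[0,-2,-0.2,0,0],[0,-2,-0.2,0,0],[0,-2,-0.2,0,0],[0,-2,-0.3,0,0],[0,-2,-0.3,0,0],[0,-2,-0.3,0,0]]}}

```text
t: 14.4
eef_pos: [475.8, -115.8, 96.1]
tcp_rot: [1.074, 1.569, 2.792]
ft_force: [-6.9, -1.6, -0.9]
opening: 0.999
```

Request:
{"name": "apply_moves", "arguments": {"increments": [[0,-2,-0.3,0,0],[0,-2,-0.3,0,0],[0,-2,-0.3,0,0],[0,-2,-0.4,0,0],[0,-2,-0.4,0,0],[0,-2,-0.4,0,0],[0,-2,-0.4,0,0],[0,-2,-0.4,0,0],[0,-2,-0.4,0,0],[0,0,0,0,0]]}}

```text
t: 15.4
eef_pos: [479.0, -115.3, 114.2]
tcp_rot: [1.12, 1.569, 2.839]
ft_force: [-7.9, -0.7, 0.8]
opening: 1.0
```

Run:
```python
from h import *
for i in range(2): s=rep();d=tl()
```

```text
t 15.4 p [ 479.  -115.3  114.2] jaw 98.45 F [-7.9 -0.7  0.8]
tcp stand xy -168.0 -7.9
scene teal quad [[296, 193], [339, 223], [312, 254], [266, 218]]
t 15.45 p [ 479.  -115.4  114.1] jaw 98.45 F [-6.9 -0.6  0. ]
tcp stand xy -168.0 -7.9
scene teal quad [[296, 193], [339, 223], [312, 254], [266, 219]]
```

Request:
{"name": "apply_moves", "arguments": {"increments": [[0,-2,-0.3,0,0],[0,-2,-0.4,0,0],[0,-2,-0.4,0,0],[0,-2,-0.4,0,0],[0,-2,-0.5,0,0],[0,-2,-0.5,0,0],[0,-2,-0.5,0,0],[0,-2,-0.5,0,0],[0,-2,-0.6,0,0],[0,0,0,0,0]]}}

```text
t: 16.5
eef_pos: [483.9, -114.9, 132.5]
tcp_rot: [0.879, 1.571, 2.597]
ft_force: [-5.5, 0.1, 0.7]
opening: 1.001
```

Request:
{"name": "apply_moves", "arguments": {"increments": [[0,-2,-0.6,0,0],[0,-2,-0.6,0,0],[0,-2,-0.6,0,0],[0,-2,-0.7,0,0],[0,-2,-0.7,0,0],[0,-2,-0.7,0,0],[0,-2,-0.8,0,0],[0,-2,-0.8,0,0],[0,-2,-0.8,0,0],[0,0,0,0,0]]}}

```text
t: 17.5
eef_pos: [490.2, -114.0, 150.5]
tcp_rot: [-1.468, 1.571, 0.25]
ft_force: [-5.3, 0.8, 1.0]
opening: 0.996
```

Run:
```python
from h import *
for i in range(2): s=rep();d=tl()
```

```text
t 17.5 p [ 490.2 -114.   150.5] jaw 98.45 F [-5.3  0.8  1. ]
tcp stand xy -156.6 -8.2
scene teal quad [[299, 186], [339, 223], [312, 254], [268, 214]]
t 17.55 p [ 490.2 -114.   150.4] jaw 98.45 F [-4.8  0.5  0. ]
tcp stand xy -156.7 -8.2
scene teal quad [[298, 187], [339, 223], [313, 254], [268, 214]]
```

Request:
{"name": "apply_moves", "arguments": {"increments": [[0,-2,-0.8,0,0],[0,-2,-0.9,0,0],[0,-2,-0.9,0,0],[0,-2,-0.9,0,0],[0,-2,-1,0,0],[0,-2,-1,0,0],[0,-2,-1,0,0],[0,-2,-1,0,0],[0,-2,-1.1,0,0],[0,-2,-1.1,0,0]]}}

```text
t: 18.6
eef_pos: [499.4, -112.6, 170.5]
tcp_rot: [1.203, 1.57, 2.921]
ft_force: [-7.7, 0.5, 2.3]
opening: 1.0
```

Request:
{"name": "apply_moves", "arguments": {"increments": [[0,-2,-1.1,0,0],[0,-2,-1.2,0,0],[0,-2,-1.2,0,0],[0,-2,-1.2,0,0],[0,-2,-1.3,0,0],[0,-2,-1.3,0,0],[0,-2,-1.3,0,0],[0,-2,-1.4,0,0],[0,-2,-1.4,0,0],[0,-2,-1.4,0,0]]}}

```text
t: 19.6
eef_pos: [511.7, -110.8, 190.7]
tcp_rot: [1.38, 1.569, 3.098]
ft_force: [-10.5, -0.7, 6.3]
opening: 0.998
```

Run:
```python
from h import *
for i in range(2): s=rep();d=tl()
side('h1.png')
```

```text
t 19.6 p [ 511.7 -110.8  190.7] jaw 98.44 F [-10.5  -0.7   6.3]
tcp stand xy -134.9 -8.1
scene teal quad [[303, 181], [339, 222], [312, 254], [272, 206]]
t 19.65 p [ 512.  -110.8  191. ] jaw 98.45 F [-10.6   0.2   6.5]
tcp stand xy -134.7 -8.2
scene teal quad [[303, 181], [339, 222], [314, 253], [272, 206]]
```

Now 10 N along the board: it is jamming against the bars. Relieve a little so the far edge can settle.

Request:
{"name": "apply_moves", "arguments": {"increments": [[0,-0.7,0.6,0,0],[0,0,0,0,0],[0,0,0,0,0]]}}

```text
t: 20.05
eef_pos: [511.8, -110.9, 191.3]
tcp_rot: [-2.715, 1.571, -0.997]
ft_force: [-5.6, 1.0, 3.3]
opening: 1.001
```

View pics/h1.png

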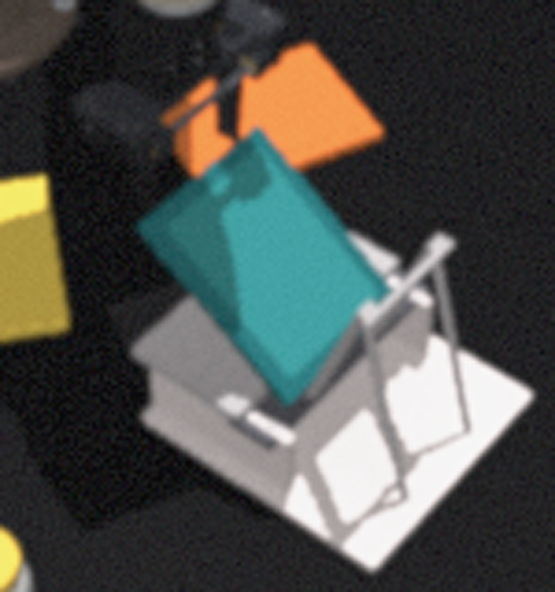

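Request:
{"name": "apply_moves", "arguments": {"increments": [[0,-2,-1.3,0,0],[0,-2,-1.4,0,0],[0,-2,-1.4,0,0],[0,-2,-1.5,0,0],[0,-2,-1.5,0,0],[0,-2,-1.6,0,0],[0,0,0,0,0]]}}

```text
t: 20.75
eef_pos: [520.8, -109.6, 203.6]
tcp_rot: [-1.945, 1.57, -0.227]
ft_force: [-5.7, 0.1, 2.5]
opening: 0.999
```

Run:
```python
from h import *
for i in range(2): s=rep();d=tl()
```

```text
t 20.75 p [ 520.8 -109.6  203.6] jaw 98.44 F [-5.7  0.1  2.5]
tcp stand xy -125.8 -8.3
scene teal quad [[306, 179], [339, 222], [314, 253], [274, 205]]
t 20.8 p [ 520.7 -109.6  203.4] jaw 98.44 F [-5.4  1.   2.1]
tcp stand xy -125.9 -8.3
scene teal quad [[306, 179], [339, 222], [314, 253], [274, 205]]
```

Request:
{"name": "apply_moves", "arguments": {"increments": [[0,-2,-1.4,0,0],[0,-2,-1.6,0,0],[0,-2,-1.8,0,0],[0,-2,-1.9,0,0],[0,-2,-2,0,0],[0,-2,-2,0,0],[0,0,0,0,0]]}}

```text
t: 21.55
eef_pos: [531.5, -108.0, 215.2]
tcp_rot: [-1.877, 1.57, -0.158]
ft_force: [-0.5, 0.2, 0.5]
opening: 1.001
```

Run:
```python
from h import *
for i in range(2): s=rep();d=tl()
```

```text
t 21.55 p [ 531.5 -108.   215.2] jaw 98.45 F [-0.5  0.2  0.5]
tcp stand xy -115.0 -8.3
scene teal quad [[294, 199], [339, 224], [311, 254], [265, 225]]
t 21.6 p [ 531.2 -108.   215. ] jaw 98.44 F [-0.  -0.2  0.4]
tcp stand xy -115.2 -8.2
scene teal quad [[294, 199], [339, 224], [311, 254], [265, 225]]
```

Run:
```python
from h import *
rep();d=tl()
a=np.radians(8.4);ex=np.array([np.cos(a),np.sin(a)]);Y=np.array([-ex[1],ex[0]])
for xf,zf in((25,85),):
  for th in(0,15,20,25,30,35,40,45):
    t=np.radians(th);X=[]
    for y in(66,-84):
        x=xf-190*np.cos(t)+12*np.sin(t);z=zf+190*np.sin(t)+12*np.cos(t);X.append(np.r_[[644,-83]+x*ex+y*Y,z])
    print(xf,th,proj(d,X).round().tolist(),'near low z',round(zf+190*np.sin(t)),'x',round(xf-190*np.cos(t)))
```

```text
t 21.65 p [ 531.  -108.   214.9] jaw 98.45 F [-1.1 -0.2  0.1]
tcp stand xy -115.4 -8.2
scene teal quad [[294, 199], [339, 224], [311, 254], [265, 225]]
25 0 [[294.0, 196.0], [263.0, 223.0]] near low z 85 x -165
25 15 [[296.0, 187.0], [264.0, 214.0]] near low z 134 x -159
25 20 [[297.0, 184.0], [265.0, 211.0]] near low z 150 x -154
25 25 [[299.0, 182.0], [267.0, 209.0]] near low z 165 x -147
25 30 [[301.0, 180.0], [269.0, 207.0]] near low z 180 x -140
25 35 [[303.0, 178.0], [271.0, 205.0]] near low z 194 x -131
25 40 [[306.0, 177.0], [273.0, 204.0]] near low z 207 x -121
25 45 [[309.0, 176.0], [276.0, 203.0]] near low z 219 x -109
```

Same cause. At about 41° the far edge dropped and the near corner had only ~17 mm of finger left below it, so it slid off the tips. I'll redo it with the corner about 35 mm up the finger. Retreat first.

Request:
{"name": "apply_moves", "arguments": {"increments": [[0,0,25,0,0],[0,0,25,0,0],[0,0,25,0,0],[0,31,0,0,0],[0,31,0,0,0],[0,31,0,0,0],[0,31,0,0,0],[0,29,0,0,0],[0,0,0,0,0]]}}

```text
t: 22.6
eef_pos: [455.3, -118.5, 59.4]
tcp_rot: [1.013, 1.565, 2.731]
ft_force: [-0.5, -0.4, 0.3]
opening: 1.0
```

Run:
```python
from h import *
rep();d=tl();b=cap('top')
m=teal(b);m[:60]=0;h,_=hull(b,m);print(cv2.approxPolyDP(h,4,True)[:,0].tolist())
```

```text
t 22.6 p [ 455.3 -118.5   59.4] jaw 98.43 F [-0.5 -0.4  0.3]
tcp stand xy -191.8 -7.5
scene teal quad [[295, 199], [339, 224], [311, 254], [265, 225]]
[[380, 147], [392, 210], [336, 222], [325, 156]]
```

Request:
{"name": "apply_moves", "arguments": {"increments": [[0,0,-8,0,0],[0,0,-6,0,0],[0,0,-3,0,0],[0,0,-1,0,0],[0,0,-1,0,0],[0,0,0,0,0]]}}

```text
t: 23.3
eef_pos: [474.7, -116.1, 62.5]
tcp_rot: [1.302, 1.569, 3.02]
ft_force: [-9.3, -3.1, 5.7]
opening: 0.998
```

Request:
{"name": "apply_moves", "arguments": {"increments": [[0,-2,0,0,0],[0,-2,0,0,0],[0,-2,-0.1,0,0],[0,-3,-0.2,0,0],[0,-3,-0.2,0,0],[0,-3,-0.3,0,0],[0,-3,-0.4,0,0],[0,-3,-0.4,0,0],[0,-3,-0.4,0,0],[0,-3,-0.4,0,0]]}}

```text
t: 24.3
eef_pos: [476.5, -115.5, 89.0]
tcp_rot: [1.168, 1.567, 2.886]
ft_force: [-8.0, -2.2, -0.3]
opening: 0.998
```

Request:
{"name": "apply_moves", "arguments": {"increments": [[0,-3,-0.5,0,0],[0,-3,-0.6,0,0],[0,-3,-0.6,0,0],[0,-3,-0.6,0,0],[0,-3,-0.7,0,0],[0,-3,-0.8,0,0],[0,-3,-0.8,0,0],[0,-3,-0.9,0,0],[0,-3,-0.9,0,0],[0,0,0,0,0]]}}

```text
t: 25.3
eef_pos: [482.1, -114.6, 116.2]
tcp_rot: [1.256, 1.566, 2.974]
ft_force: [-12.2, -4.2, 1.4]
opening: 1.005
```

Run:
```python
from h import *
for i in range(2): s=rep();d=tl()
```

```text
t 25.3 p [ 482.1 -114.6  116.2] jaw 98.45 F [-12.2  -4.2   1.4]
tcp stand xy -164.8 -7.6
scene teal quad [[297, 190], [339, 223], [312, 254], [267, 216]]
t 25.35 p [ 482.  -114.6  116.1] jaw 98.45 F [-12.7  -3.7   2.2]
tcp stand xy -164.8 -7.6
scene teal quad [[297, 190], [339, 223], [312, 254], [267, 216]]
```

Request:
{"name": "apply_moves", "arguments": {"increments": [[0,-3,0,0,0],[0,-3,-0.8,0,0],[0,-3,-1,0,0],[0,-3,-1,0,0],[0,-3,-1.1,0,0],[0,-3,-1.2,0,0],[0,0,0,0,0]]}}

```text
t: 26.1
eef_pos: [487.7, -113.9, 134.3]
tcp_rot: [1.256, 1.567, 2.974]
ft_force: [-10.0, -2.0, 1.9]
opening: 1.002
```

Request:
{"name": "apply_moves", "arguments": {"increments": [[0,-3,-1.2,0,0],[0,-3,-1.3,0,0],[0,-3,-1.4,0,0],[0,-3,-1.4,0,0],[0,-3,-1.5,0,0],[0,-3,-1.6,0,0],[0,0,0,0,0]]}}

```text
t: 26.8
eef_pos: [494.9, -112.7, 152.3]
tcp_rot: [1.335, 1.565, 3.053]
ft_force: [-17.3, -3.7, 6.4]
opening: 0.999
```

Run:
```python
from h import *
for i in range(2): s=rep();d=tl()
```

```text
t 26.8 p [ 494.9 -112.7  152.3] jaw 98.46 F [-17.3  -3.7   6.4]
tcp stand xy -151.8 -7.6
scene teal quad [[300, 184], [339, 222], [312, 254], [269, 210]]
t 26.85 p [ 494.9 -112.7  152.2] jaw 98.45 F [-15.2  -4.    6.6]
tcp stand xy -151.8 -7.6
scene teal quad [[301, 184], [339, 222], [314, 253], [269, 210]]
```

Request:
{"name": "apply_moves", "arguments": {"increments": [[0,0,1.5,0,0],[0,0,0.3,0,0],[0,0,0,0,0]]}}

```text
t: 27.2
eef_pos: [494.6, -113.0, 152.2]
tcp_rot: [1.265, 1.568, 2.984]
ft_force: [-8.0, -1.8, 1.8]
opening: 0.998
```

Request:
{"name": "apply_moves", "arguments": {"increments": [[0,-3,-1.4,0,0],[0,-3,-1.5,0,0],[0,-3,-1.5,0,0],[0,-3,-1.6,0,0],[0,-3,-1.7,0,0],[0,0,0,0,0]]}}

```text
t: 27.8
eef_pos: [502.3, -111.9, 167.7]
tcp_rot: [1.38, 1.568, 3.099]
ft_force: [-9.2, -1.2, 2.9]
opening: 1.002
```

Run:
```python
from h import *
for i in range(2): s=rep();d=tl()
```

```text
t 27.8 p [ 502.3 -111.9  167.7] jaw 98.46 F [-9.2 -1.2  2.9]
tcp stand xy -144.4 -7.9
scene teal quad [[302, 182], [339, 222], [314, 253], [271, 208]]
t 27.85 p [ 502.2 -111.9  167.5] jaw 98.45 F [-9.2 -2.2  3.1]
tcp stand xy -144.5 -7.9
scene teal quad [[302, 182], [339, 222], [314, 253], [271, 207]]
```

Request:
{"name": "apply_moves", "arguments": {"increments": [[0,-3,-1.7,0,0],[0,-3,-1.9,0,0],[0,-3,-2.1,0,0],[0,-3,-2.3,0,0],[0,-3,-2.4,0,0],[0,0,0,0,0]]}}

```text
t: 28.5
eef_pos: [512.0, -110.5, 182.9]
tcp_rot: [1.448, 1.567, -3.117]
ft_force: [-13.3, -2.2, 8.0]
opening: 0.999
```

Run:
```python
from h import *
for i in range(2): s=rep();d=tl()
```

```text
t 28.5 p [ 512.  -110.5  182.9] jaw 98.46 F [-13.3  -2.2   8. ]
tcp stand xy -134.5 -7.9
scene teal quad [[305, 180], [339, 222], [314, 253], [273, 206]]
t 28.55 p [ 511.9 -110.4  182.7] jaw 98.46 F [-14.3  -2.5   8.3]
tcp stand xy -134.7 -7.9
scene teal quad [[305, 180], [339, 222], [314, 253], [273, 206]]
```

Request:
{"name": "apply_moves", "arguments": {"increments": [[0,-0.5,1.4,0,0],[0,-3,-2,0,0],[0,-3,-2.2,0,0],[0,-3,-2.3,0,0],[0,-3,-2.4,0,0],[0,0,0,0,0]]}}

```text
t: 29.2
eef_pos: [521.7, -109.5, 194.9]
tcp_rot: [-2.011, 1.57, -0.293]
ft_force: [-3.5, -1.2, 2.7]
opening: 1.001
```

Run:
```python
from h import *
for i in range(2): s=rep();d=tl()
```

```text
t 29.2 p [ 521.7 -109.5  194.9] jaw 98.45 F [-3.5 -1.2  2.7]
tcp stand xy -124.8 -8.3
scene teal quad [[307, 180], [338, 223], [312, 255], [275, 206]]
t 29.25 p [ 521.4 -109.4  194.6] jaw 98.45 F [-4.3 -1.   2.5]
tcp stand xy -125.1 -8.2
scene teal quad [[307, 180], [338, 223], [312, 255], [275, 206]]
```

The far corners moved down: the far edge has dropped into the channel and the near corner still has ~27 mm of finger below it. Continuing up and forward.

Request:
{"name": "apply_moves", "arguments": {"increments": [[0,-2.5,-2.2,0,0],[0,-2.5,-2.3,0,0],[0,-2.5,-2.4,0,0],[0,-2.5,-2.5,0,0],[0,-2.5,-2.6,0,0],[0,0,0,0,0]]}}

```text
t: 29.9
eef_pos: [533.7, -107.6, 207.2]
tcp_rot: [-1.746, 1.57, -0.028]
ft_force: [-1.1, -0.0, -0.1]
opening: 0.994
```

Run:
```python
from h import *
for i in range(2): s=rep();d=tl()
```

```text
t 29.9 p [ 533.7 -107.6  207.2] jaw 98.45 F [-1.1 -0.  -0.1]
tcp stand xy -112.7 -8.2
scene teal quad [[309, 180], [338, 223], [312, 255], [278, 205]]
t 29.95 p [ 533.4 -107.6  207. ] jaw 98.45 F [-1.5  0.4  0.1]
tcp stand xy -113.0 -8.2
scene teal quad [[310, 179], [338, 223], [312, 255], [279, 207]]
```

Request:
{"name": "apply_moves", "arguments": {"increments": [[0,-1.8,-2.9,0,0],[0,-1.8,-2.9,0,0],[0,-1.8,-2.9,0,0],[0,-1.8,-2.9,0,0],[0,-1.8,-2.9,0,0],[0,-1.8,-2.9,0,0],[0,-1.8,-2.9,0,0],[0,-1.8,-2.9,0,0],[0,0,0,0,0]]}}

```text
t: 30.9
eef_pos: [556.6, -104.2, 221.5]
tcp_rot: [-1.724, 1.57, -0.006]
ft_force: [-1.0, -0.4, 1.4]
opening: 1.004
```

Run:
```python
from h import *
for i in range(2): s=rep();d=tl()
```

```text
t 30.9 p [ 556.6 -104.2  221.5] jaw 98.45 F [-1.  -0.4  1.4]
tcp stand xy -89.6 -8.2
scene teal quad [[316, 179], [338, 224], [310, 255], [284, 205]]
t 30.95 p [ 556.3 -104.2  221.3] jaw 98.45 F [-0.7 -0.2  0.9]
tcp stand xy -89.9 -8.2
scene teal quad [[316, 179], [338, 224], [310, 255], [284, 204]]
```

Request:
{"name": "apply_moves", "arguments": {"increments": [[0,-1.3,-4,0,0],[0,-1.3,-4,0,0],[0,-1.3,-4,0,0],[0,-1.3,-4,0,0],[0,-1.3,-4,0,0],[0,-1.3,-4,0,0],[0,-1.3,-4,0,0],[0,-1.3,-4,0,0],[0,-1.3,-4,0,0],[0,0,0,0,0]]}}

```text
t: 32.0
eef_pos: [592.2, -98.9, 233.0]
tcp_rot: [-1.505, 1.57, 0.213]
ft_force: [-0.4, 0.2, -1.1]
opening: 0.998
```

Run:
```python
from h import *
for i in range(2): s=rep();d=tl()
side('k1.png')
```

```text
t 32.0 p [592.2 -98.9 233. ] jaw 98.45 F [-0.4  0.2 -1.1]
tcp stand xy -53.6 -8.2
scene teal quad [[326, 180], [338, 224], [310, 255], [293, 206]]
t 32.05 p [591.8 -98.9 233. ] jaw 98.45 F [-0.6  0.6 -0.2]
tcp stand xy -53.9 -8.1
scene teal quad [[326, 180], [338, 223], [310, 255], [293, 206]]
```

View pics/k1.png

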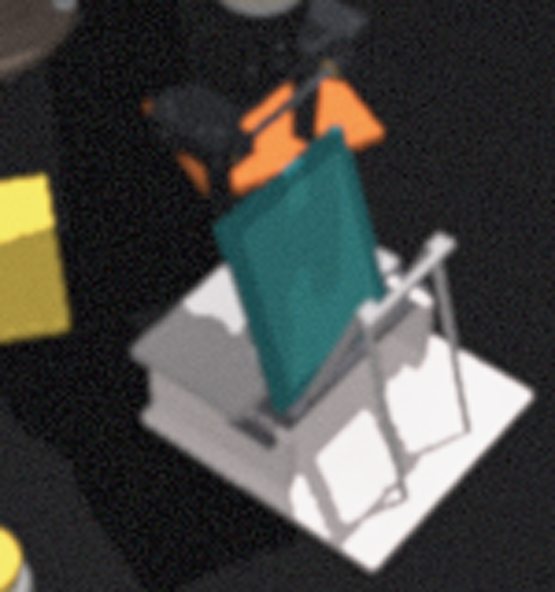

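About 72° up, far edge inside the channel along its full width. I'll push gently past vertical and follow it down onto the bars.

Request:
{"name": "apply_moves", "arguments": {"increments": [[0,-1,-4,0,0],[0,-1,-4,0,0],[0,-1,-4,0,0],[0,-1,-4,0,0],[0,0,-4,0,0],[0,0,-4,0,0],[0,0,-4,0,0],[0,0,-4,0,0],[0,0,-4,0,0],[0,0,-4,0,0]]}}

```text
t: 33.15
eef_pos: [631.6, -93.1, 237.0]
tcp_rot: [-0.013, 1.571, 1.705]
ft_force: [-0.3, 0.4, 0.0]
opening: 0.997
```

Request:
{"name": "apply_moves", "arguments": {"increments": [[0,0,-4,0,0],[0,0,-4,0,0],[0,0,-4,0,0],[0,0,-3,0,0],[0,0,-3,0,0],[0,0,0,0,0]]}}

```text
t: 33.75
eef_pos: [649.3, -90.4, 236.9]
tcp_rot: [-0.048, 1.571, 1.67]
ft_force: [0.2, -0.4, 0.1]
opening: 0.998
```

Run:
```python
from h import *
for i in range(2): s=rep();d=tl()
```

```text
t 33.75 p [649.3 -90.4 236.9] jaw 98.45 F [ 0.2 -0.4  0.1]
tcp stand xy 4.2 -8.1
scene teal quad [[342, 184], [338, 223], [309, 255], [311, 214]]
t 33.8 p [649.1 -90.5 236.9] jaw 98.45 F [-1.3 -0.5 -0.5]
tcp stand xy 4.0 -8.1
scene teal quad [[341, 184], [338, 223], [310, 255], [310, 214]]
```

Request:
{"name": "apply_moves", "arguments": {"increments": [[0,0,-4,0,0],[0,0,-4,0,0],[0,0,-4,0,0],[0,0,-4,0,0],[0,0,-4,0,0],[0,0,-4,0,0],[0,0,0,0,0]]}}

```text
t: 34.55
eef_pos: [673.2, -86.9, 236.8]
tcp_rot: [-0.463, 1.571, 1.255]
ft_force: [-0.6, -0.5, 0.0]
opening: 1.001
```

Run:
```python
from h import *
for i in range(2): s=rep();d=tl()
a=np.radians(8.4);ex=np.array([np.cos(a),np.sin(a)]);Y=np.array([-ex[1],ex[0]])
for xf,zf,th in((5,79,110),(8,79,110),(12,79,110),(10,77,100)):
    t=np.radians(th)
    X=[np.r_[[644,-83]+(xf-l*np.cos(t)+h*np.sin(t))*ex+y*Y,zf+l*np.sin(t)+h*np.cos(t)] for l,h,y in((190,12,66),(190,12,-84),(190,0,66),(190,0,-84),(0,0,66),(0,0,-84))]
    print(xf,th,proj(d,X).round().tolist())
```

```text
t 34.55 p [673.2 -86.9 236.8] jaw 98.45 F [-0.6 -0.5  0. ]
tcp stand xy 28.3 -8.1
scene teal quad [[359, 196], [310, 255], [328, 226]]
t 34.6 p [672.9 -86.9 236.9] jaw 98.45 F [ 0.5  0.1 -0.8]
tcp stand xy 28.0 -8.1
scene teal quad [[359, 196], [310, 255], [327, 227]]
5 110 [[358.0, 196.0], [326.0, 226.0], [355.0, 193.0], [323.0, 224.0], [335.0, 224.0], [305.0, 253.0]]
8 110 [[359.0, 196.0], [327.0, 227.0], [356.0, 194.0], [324.0, 224.0], [336.0, 224.0], [306.0, 253.0]]
12 110 [[360.0, 197.0], [328.0, 228.0], [357.0, 194.0], [325.0, 225.0], [337.0, 225.0], [307.0, 254.0]]
10 100 [[350.0, 190.0], [318.0, 220.0], [347.0, 188.0], [315.0, 217.0], [336.0, 225.0], [306.0, 254.0]]
```

Predicted 110° lean matches the pixels: (359,196) and (327,227). Retreat and do a final check.

Request:
{"name": "apply_moves", "arguments": {"increments": [[0,0,8,0,0],[0,0,20,0,0],[0,0,30,0,0],[0,-5,40,0,0],[0,-10,40,0,0],[0,-10,40,0,0],[0,0,0,0,0],[0,0,0,0,0]]}}

```text
t: 35.45
eef_pos: [496.1, -113.3, 262.9]
tcp_rot: [-2.005, 1.569, -0.288]
ft_force: [-0.3, -0.4, -0.7]
opening: 1.001
```

Run:
```python
from h import *
rep();d=tl();b=cap('top')
m=teal(b);m[:60]=0;h,_=hull(b,m);print('top teal',cv2.approxPolyDP(h,3,True)[:,0].tolist())
g=b['pixels'].astype(int);w=(g.min(2)>95)&(g.max(2)-g.min(2)<35);w[:100]=0;w[225:]=0;w[:,:290]=0;w[:,410:]=0
q=cv2.approxPolyDP(hull(b,w)[0],4,True)[:,0];print('stand',q.tolist())
a=np.radians(8.4);ex=np.array([np.cos(a),np.sin(a)]);Y=np.array([-ex[1],ex[0]])
xf,zf,t=8,79,np.radians(110)
X=[np.r_[[644,-83]+(xf-l*np.cos(t)+hh*np.sin(t))*ex+y*Y,zf+l*np.sin(t)+hh*np.cos(t)] for l,hh,y in((190,12,66),(190,12,-84),(190,0,66),(190,0,-84),(0,0,66),(0,0,-84))]
print('pred top',proj(b,X).round().tolist())
t0=cv2.imread('pics/t0.png')[:,:,::-1].astype(int);D=np.abs(t0-g).sum(2)
for n,(x0,y0,x1,y1) in dict(bottle=(145,165,205,215),jar=(455,140,505,190),box=(440,210,510,265)).items():print(n,(D[y0:y1,x0:x1]>90).sum())
```

```text
t 35.45 p [ 496.1 -113.3  262.9] jaw 98.39 F [-0.3 -0.4 -0.7]
tcp stand xy -150.7 -8.4
scene teal quad [[359, 196], [310, 255], [327, 225]]
top teal [[384, 105], [379, 152], [326, 159], [322, 114]]
stand [[320, 120], [356, 161], [341, 195], [328, 209], [317, 211], [302, 124]]
pred top [[320.0, 116.0], [385.0, 106.0], [321.0, 121.0], [386.0, 111.0], [326.0, 163.0], [382.0, 154.0]]
bottle 0
jar 0
box 0
```

```bash
python3 -c "
from h import *
tl();rep();env.job_done()"
```

```text
scene teal quad [[359, 196], [310, 255], [327, 225]]
t 35.6 p [ 497.2 -113.   261.7] jaw 98.46 F [ 0.3  0.1 -0.3]
tcp stand xy -149.6 -8.3
the job is handed in; nothing more can be done
```

The teal board now stands in the channel, leaning back on both bars with the robot clear of it. I handed the job in at 35.6 s.

I slid it back squarely with both fingers. I then tipped it up by its near edge, using finger friction and a forward push, until the far edge dropped into the channel and the board went past vertical onto the bars.

**Slips on the way:**
- **Dropped tips:** the first two attempts slipped off the fingers at about 25° and 45°, and the board fell back flat on the landing. I checked each time that it was still square and home before trying again, and the third attempt held.
- **Pushing too hard:** I pressed with about 24 N once while pushing it home, and up to about 18 N while tipping. Both are in or above the 12–20 N range where the stand can slide.

**Last checks:**
- **Board:** in both views its corners match a board seated at a 110° tip (20° lean) to within a few pixels. It did not move after the fingers left.
- **Stand:** its left rear corner is at the same pixel as at the start (302,124). The board now hides the right rear corner, so any turn of the stand was only checked earlier, before the lift.
- **Bottle, jar and tip box:** no pixel change from the first picture.
- **Robot:** wrist force is only sensor noise, so it is touching nothing.

I had used all 12 pictures by then, so the final state was checked from pixel measurements rather than by viewing it.

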